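# Close up the moss growing tub

## Task

The moss tub is planted and ready to be closed up: set the teal lid squarely on the white tub with its slot at the end away from the orange clip, then swing the clip fully down over the lid. Finally take the humidity gauge from its wooden stand and slide its blade down through the slot in the lid until the gauge head rests on the lid, and let go. Lower the lid and the gauge into place rather than dropping them, and leave everything else on the table where it is.

Things in the scene. Friction and masses are not known exactly. Their poses are not given: they have to be found in the camera images.
- tub: White open tub with moss in it (moss below z = 30 mm), fixed, 190 (x) x 140 (y) x 90 mm high, walls 5 mm. Origin: centre of its underside, z up. Its -x end, roughly towards the robot, carries the orange clip on white lugs (out to x = -124, up to z = 108 mm). The lid is home with its origin at (0, 0, 80 mm) in this frame, same yaw.
- clip (a joint): Clip hinge, rad: 0 = fully down, flat over the lid; grows as it opens, stops at 0 and 2.0. Starts open at 1.65 to 1.95 (upright, leaning away from the lid), stays where left, moves under 2 to 3 N near the tip. Axis: the tub's y through clip_pivot; at angle a the arm points along cos(a) tub +x and sin(a) up.
- clip_pivot (a point): Hinge axis of the clip, mid width: (-114, 0, 102 mm) in the tub's frame. The clip's arm is a flat orange plate, 65 mm long from here to its tip, 42 mm wide (tub y), 8 mm thick (4 mm either side of the line pivot to tip). Closed fingers can push it over by its outer face.
- clip_tip (a point): Free end of the clip's arm, middle of its width and thickness, 65 mm from the pivot.
- lid: Loose teal lid, 0.18 to 0.35 kg, lying right way up. Plate 196 (x) x 146 (y) x 6 mm, top at z = 16 mm; below it a 10 mm deep lip, 172 x 122 mm outside, that enters the tub with 4 mm play all round. Origin: centre of the lip's lower edge, z up. White fin handle in the middle: 60 (x) x 14 (y) mm, z 16 to 46 mm. Slot near the +x end.
- lid_slot (a point): Centre of the slot at the lid's top surface: lid x = +60 mm, y = 0, z = 16 mm. The slot goes right through, 9 mm (lid x) by 36 mm (lid y).
- lid_handle (a point): Middle of the top of the lid's fin handle: lid z = 46 mm.
- gauge: Loose humidity gauge, 0.10 to 0.16 kg: white head 24 (x) x 42 (y) x 55 mm, round black dial on its -x face; below it a flat steel blade 5 (x) x 28 (y) x 60 mm long, its last 12 mm 3 x 18 mm. Origin: centre of the head's underside (shoulder), z up. Starts upright in the stand, shoulder on the stand. Dial may end up facing either way.
- stand: Wooden block that holds the gauge, fixed, 100 (x) x 80 (y) x 72 mm high, slot 9 (x) x 36 mm (y) through its middle. Origin: centre of its underside. The stand is on one side of the tub and the lid on the other, either way round.
- tube_a: Bystander: upright glass tube on a cork foot with moss in it, 52 mm diameter, 124 mm high, beyond the lid or stand, on the robot's left. Origin: centre of its underside.
- tube_b: Bystander: the same kind of tube, on the robot's right.
- scissors: Bystander: scissors with teal handles lying flat near the robot, about 180 mm long, 10 mm high. Origin near the scissors' pivot.
- tape: Bystander: small red roll of tape lying flat near the robot, 52 mm diameter, 18 mm high.
- cork: Bystander: cork stopper beyond the tub, 48 mm diameter, 25 mm high.
Things that resemble listed ones, but are neither listed nor needed, are in the scene too. What is meant by the gauge is not red, and is the smaller of those in its own colour. Several things have the shape of the lid; the one meant has the colours described above.

How it is judged:
On the way, in this order (a step that is already met when the one before it is completed fails the run):
1. the lid sits on the tub, lip inside, slot away from the clip, clip still open (z of lid in the frame of tub below 0.0835 m and x of lid in the frame of tub between -0.008 and 0.008 m and y of lid in the frame of tub between -0.008 and 0.008 m and x of lid_slot in the frame of tub above 0.03 m and angle between the z axis of lid and the z axis of tub, either way round below 0.035 rad and value of joint clip above 0.5 rad), for 0.2 s.
2. the clip is fully down over the seated lid (z of lid in the frame of tub below 0.0835 m and x of lid in the frame of tub between -0.008 and 0.008 m and y of lid in the frame of tub between -0.008 and 0.008 m and x of lid_slot in the frame of tub above 0.03 m and angle between the z axis of lid and the z axis of tub, either way round below 0.035 rad and value of joint clip below 0.12 rad), for 0.2 s.
3. the gauge's blade is down through the lid's slot, its head resting on the lid (z of gauge in the frame of lid between 0.012 and 0.0195 m and x of gauge in the frame of lid between 0.054 and 0.066 m and y of gauge in the frame of lid between -0.008 and 0.008 m and angle between gauge's own z axis and vertical below 0.1 rad), for 0.2 s.
At the end, for the whole second after the job is handed in: Lid on the tub (within 8 mm in x and y, 3.5 mm of fully home, tilt under 0.035 rad, slot away from the clip), clip below 0.12 rad, gauge in the slot (within 6 and 8 mm of its centre in lid x and y, shoulder within about 3.5 mm of the lid top, tilt under 0.1 rad), both at rest (all of step 2 and all of step 3 and linear speed of each of lid, gauge below 0.02 m/s); the robot touches nothing.
It fails at once if a bystander is moved by more than 30 mm (distance of any of tube_a, tube_b, scissors, tape, cork from where it was at the start of the episode above 0.03 m).
It fails at once if a glass tube is tipped over (angle between any of tube_a, tube_b's own z axis and vertical above 0.3 rad).
It fails at once if the lid is dropped (falls free of the fingers faster than 0.55 m/s) (linear speed of lid above 0.55 m/s and contact force between the fingers and lid below 0.1 N).
It fails at once if the gauge is dropped (falls free of the fingers faster than 0.55 m/s) (linear speed of gauge above 0.55 m/s and contact force between the fingers and gauge below 0.1 N).
It also fails if it takes over 72 s, if anything falls off the work surface, if the arm or the gripper's body presses on something with over 40 N, if the wrist force passes 120 N, or if a joint passes its speed limit or range.

## Robot

A 7-joint arm with a two-finger parallel gripper is mounted at the origin on the work surface. World frame = base frame: x ahead of the robot, y to its left, z up, the work surface at z = 0. Lengths are in m, angles in rad, forces in N, time in s.
With the tool pointing down it reaches from about 0.35 to 0.9 m from the base axis. Payload 8.1 kg.
Tool frame: the origin (TCP) lies on the centre line of the jaws, within the pads' length; the fingertips stand 22 mm ahead of it and the grasp point (between the pads) lies 3 mm ahead of it; z points along the fingers, y is the direction in which the jaws open and shut (so a half turn about z gives the same grasp; the last joint's range is limited). The gripper opens to 92 mm and grips with 3 to 60 N. Pads are 19 mm wide; open, the fingers measure 130 mm over their backs; the gripper's body (75 mm by 190 mm) begins 47 mm behind the grasp point.
Start: joints at [1.091, 0.434, 0.025, 1.573, -0.012, 1.134, -0.075], TCP at [0.23, -0.581, 0.249] pointing down, gripper open.
Joint ranges: [-2.62, 2.62], [-0.44, 2.09], [-1.27, 1.32], [0.08, 2.57], [-1.32, 4.46], [0.12, 2], [-2.74, 2.74]. Speed limits (rad/s): [2.22, 2.22, 3.01, 3.01, 3.14, 3.14, 3.14].

## Interface

Orientations are given as a rotation vector (axis times angle).
In Python, from rig import bot gives the robot as it stands.
- The arm moves only by the tool carry_out, never from a script. Its argument "rows" is a list of rows, each a list of 2 entries, a list of its own where there are three numbers: the shift along the world's x, y, z in units of 30 mm (1.0 is 30 mm), then the turn, a rotation vector about the world's x, y, z in units of 6 degrees (1.0 is 6 degrees). A call has 1 to 12 rows; each row is the pose to reach, as a shift and turn from the pose commanded when the call began; what a row does not reach only later rows make up. A row lasts 1/10 s, in which the tool goes at most 50 mm and 8.59 degrees, less where a joint would pass 70% of its speed; a pose out of reach is approached as far as the arm can. A call with a gripper value outside its range is refused whole. "gripper" is the opening in per cent of the stroke, from 0 (shut) to 100 (fully open), set as the call begins (left out, the last holds). The fingers move at their own pace and stop on an object; the grip force is fixed at half the most. Time passes only in rows, so rows that repeat a pose let the fingers close. It gives the time, the measured TCP pose, the force and the opening at its end, in the units of the state.
- bot.observe(): the state, without advancing time (a new reading comes with each control period).
- bot.grab_frame(name): name is "scene" or "top" or "wrist"; returns a dict with "color" (384x512x3 uint8, red, green, blue), "K" (3x3 intrinsics, pixels), "view" (4x4, takes a point from world to camera coordinates). Camera axes: x right, y down, z forward; pixel columns grow to the right and rows downward; lengths in m; the calibration is good to about 2 mm. A picture is of the moment at which its call begins. There is no depth.
- bot.job_done(): hands the job in, once; it reports no verdict.
The state is a dict: "time": time; "joint_pos": joint angles; "qvel": joint speeds; "tau": joint torques, N m; "eef_pos": TCP position; "ee_rot": TCP orientation; "ft_force": force on the tool from outside, world axes, zero at the start; "moment": the same for the moment, N m; "finger_gap": finger opening in m.
Only numpy, scipy, OpenCV 4.12 (cv2) and the standard library are available. Lean on these libraries where they do the work, as an engineer would, in place of code of your own. Each camera call takes 0.05 s, during which the arm holds its last target.

## Working session

There is one attempt and no reset: what is moved stays moved. The work goes in short steps, Python scripts to look and compute and a tool call to move; the robot and the scene stay as the last step left them, time stands still between calls to the robot, and variables do not carry over. Pictures are saved under pics/ and viewed, and the job is handed in when it is done.

Besides the shell and the picture viewer there is one more tool, called after "Request:" as a command line: name --argument value ..., lists and objects as JSON in quotes. carry_out: Moves the arm, as the interface text tells. Its arguments: {"type":"object","properties":{"rows":{"type":"array"},"gripper":{"type":"number"}},"required":["rows"]}

```bash
ls; mkdir -p pics; python3 - <<'E'
from rig import bot
import cv2,pickle
print(bot.observe())
d={}
for n in ["scene","top","wrist"]:
    f=bot.grab_frame(n); d[n]=f
    cv2.imwrite(f"pics/{n}0.png",f["color"][:,:,::-1])
    print(n,f["K"].tolist(),f["view"].round(4).tolist())
pickle.dump(d,open("f0.pkl","wb"))
E
```

```text
pics
{'time': 0.0, 'joint_pos': array([ 1.09141318,  0.43521112,  0.02494445,  1.57409013, -0.01159726,
        1.13401241, -0.0750558 ]), 'qvel': array([ 1.86578766e-03, -3.52868338e-04, -5.16619712e-04, -1.51593106e-03,
        1.16251251e-03, -7.24068061e-04,  4.74864324e-05]), 'tau': array([-2.27302644e-04, -6.67850304e+01,  9.84376185e-01, -3.14463580e+01,
       -6.07111584e-02,  4.27240762e-02,  1.52711686e-04]), 'eef_pos': array([ 0.22974415, -0.58072597,  0.24795468]), 'ee_rot': array([-3.08451609e+00, -5.88072909e-01,  6.67226085e-04]), 'ft_force': array([-0.5287705 ,  0.57175914, -0.64155485]), 'moment': array([0.06369418, 0.00945968, 0.0495306 ]), 'finger_gap': 0.09177544381429763}
scene [[499.3156184356133, 0.0, 257.516652147191], [0.0, 499.3156184356133, 192.80480345642906], [0.0, 0.0, 1.0]] [[-0.7847, 0.6198, -0.0036, 0.4034], [0.522, 0.6576, -0.5432, -0.2279], [-0.3343, -0.4282, -0.8396, 1.5435], [0.0, 0.0, 0.0, 1.0]]
top [[425.7519922186098, 0.0, 254.40807776788114], [0.0, 425.7519922186098, 180.85984336191476], [0.0, 0.0, 1.0]] [[-0.0087, -1.0, 0.0009, 0.0282], [-0.9752, 0.0083, -0.2212, 0.5333], [0.2212, -0.0028, -0.9752, 1.0283], [0.0, 0.0, 0.0, 1.0]]
wrist [[305.7809598176462, 0.0, 251.76238403634954], [0.0, 305.7809598176462, 191.41824380014074], [0.0, 0.0, 1.0]] [[0.3673, -0.9301, -0.0011, -0.6245], [-0.8926, -0.3528, 0.2806, -0.0349], [-0.2614, -0.1021, -0.9598, 0.3907], [0.0, 0.0, 0.0, 1.0]]
```

View pics/scene0.png

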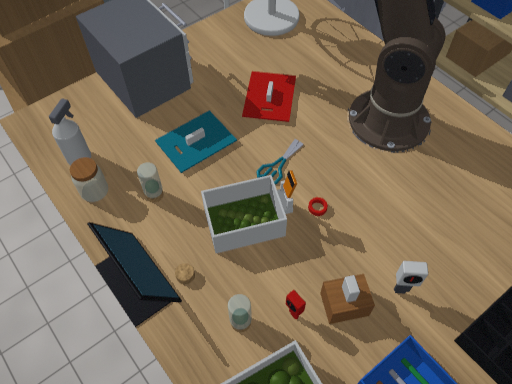

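View pics/top0.png

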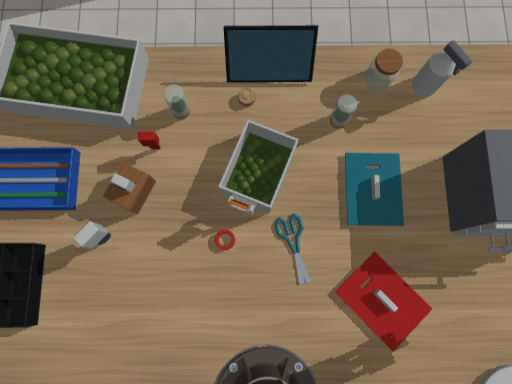

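View pics/wrist0.png

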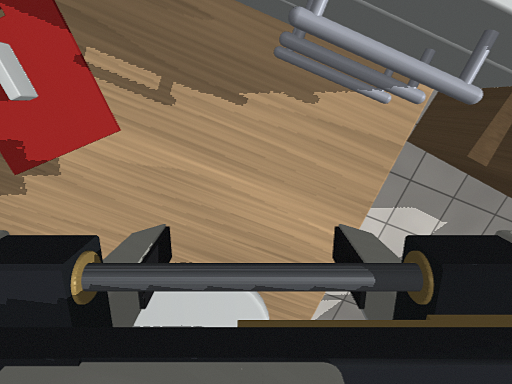

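```bash
cat > h.py <<'E'
import numpy as np,cv2,pickle
def ray(f,px,z):
    K,V=f["K"],f["view"]; R=V[:3,:3]; c=-R.T@V[:3,3]
    d=R.T@np.linalg.inv(K)@np.array([px[0],px[1],1.])
    return c+d*(z-c[2])/d[2]
def proj(f,p):
    q=f["view"]@np.r_[p,1]; q=f["K"]@q[:3]; return q[:2]/q[2]
def crop(f,x0,y0,x1,y1,s,name):
    im=f["color"][y0:y1,x0:x1,::-1]
    cv2.imwrite(name,cv2.resize(im,None,fx=s,fy=s,interpolation=cv2.INTER_CUBIC))
E
python3 - <<'E'
from h import *
d=pickle.load(open("f0.pkl","rb"))
for n in ["top","scene"]:
    f=d[n]; hsv=cv2.cvtColor(f["color"],cv2.COLOR_RGB2HSV)
    m=cv2.inRange(hsv,(85,120,60),(100,255,255))
    cs,_=cv2.findContours(m,cv2.RETR_EXTERNAL,cv2.CHAIN_APPROX_NONE)
    c=max(cs,key=cv2.contourArea); print(n,cv2.contourArea(c))
    W=np.array([ray(f,p,0.016)[:2] for p in c[:,0,:]],np.float32)
    r=cv2.minAreaRect(W); print("lid",r, cv2.boxPoints(r).round(3).tolist())
    for nm,lo,hi in [("orange",(5,200,200),(15,255,255))]:
        mm=cv2.inRange(hsv,lo,hi); ys,xs=np.nonzero(mm); print(nm,len(xs),xs.mean(),ys.mean(),xs.min(),xs.max(),ys.min(),ys.max())
f=d["top"]
crop(f,205,110,315,220,6,"pics/tub_top.png"); crop(f,90,120,170,250,5,"pics/g_top.png"); crop(f,330,140,420,235,6,"pics/lid_top.png")
f=d["scene"]
crop(f,195,160,335,255,5,"pics/tub_sc.png"); crop(f,280,255,435,325,5,"pics/g_sc.png")
E
```

```text
top 3781.0
lid ((0.5205541253089905, -0.2918383777141571), (0.14600174129009247, 0.19280028343200684), 88.42893981933594) [[0.421999990940094, -0.3619999885559082], [0.6150000095367432, -0.367000013589859], [0.6190000176429749, -0.22200000286102295], [0.4259999990463257, -0.2160000056028366]]<stdin>:11: RuntimeWarning: Mean of empty slice.
  ret = ret.dtype.type(ret / rcount)
Traceback (most recent call last):
ValueError: zero-size array to reduction operation minimum which has no identity
```

```bash
python3 - <<'E'
from h import *
d=pickle.load(open("f0.pkl","rb"))
for n in ["top","scene"]:
    f=d[n]; hsv=cv2.cvtColor(f["color"],cv2.COLOR_RGB2HSV)
    m=cv2.inRange(hsv,(85,120,60),(100,255,255))
    cs,_=cv2.findContours(m,cv2.RETR_EXTERNAL,cv2.CHAIN_APPROX_NONE)
    c=max(cs,key=cv2.contourArea); print(n,cv2.contourArea(c))
    W=np.array([ray(f,p+0.,0.016)[:2] for p in c[:,0,:]],np.float32)
    r=cv2.minAreaRect(W); print("lid",r)
f=d["top"]
crop(f,205,110,315,220,5,"pics/tub_top.png"); crop(f,90,120,170,250,4,"pics/g_top.png"); crop(f,330,140,420,235,6,"pics/lid_top.png")
f=d["scene"]
crop(f,195,160,335,255,5,"pics/tub_sc.png"); crop(f,280,255,435,325,5,"pics/g_sc.png")
E
```

```text
top 3781.0
lid ((0.5205541253089905, -0.2918383777141571), (0.14600174129009247, 0.19280028343200684), 88.42893981933594)
scene 2466.5
lid ((0.5186719298362732, -0.29099851846694946), (0.14685355126857758, 0.1953306943178177), 88.78459167480469)
```

View pics/tub_top.png

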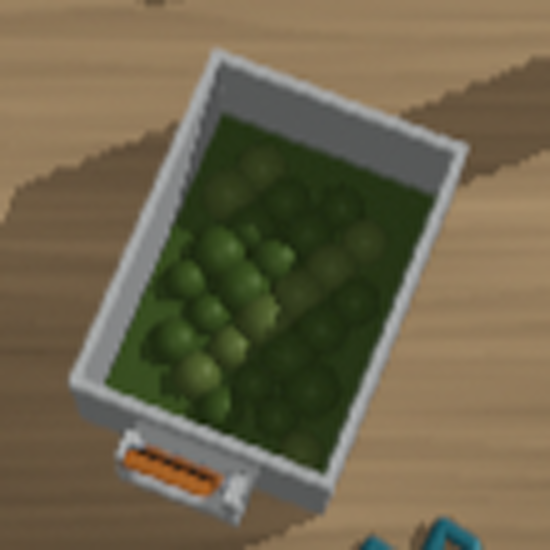

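View pics/tub_sc.png

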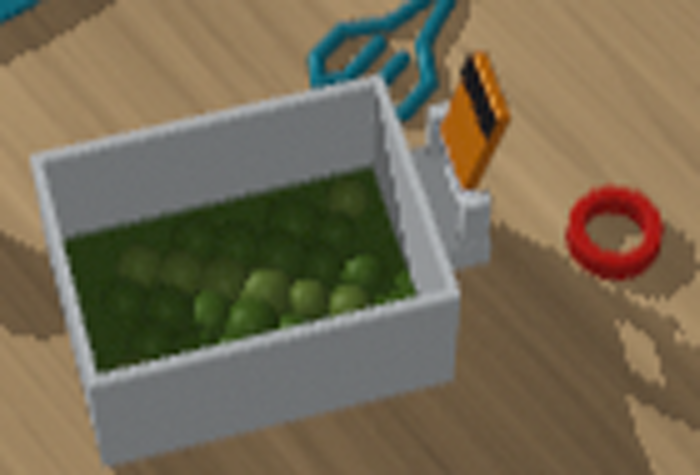

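View pics/g_top.png

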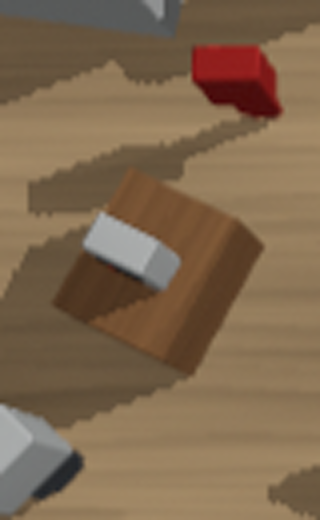

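View pics/g_sc.png

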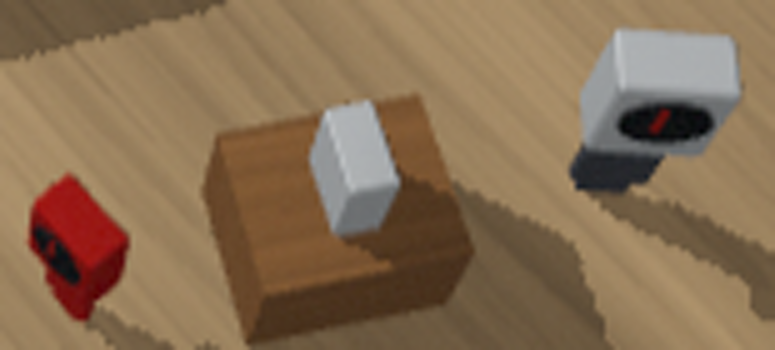

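View pics/lid_top.png

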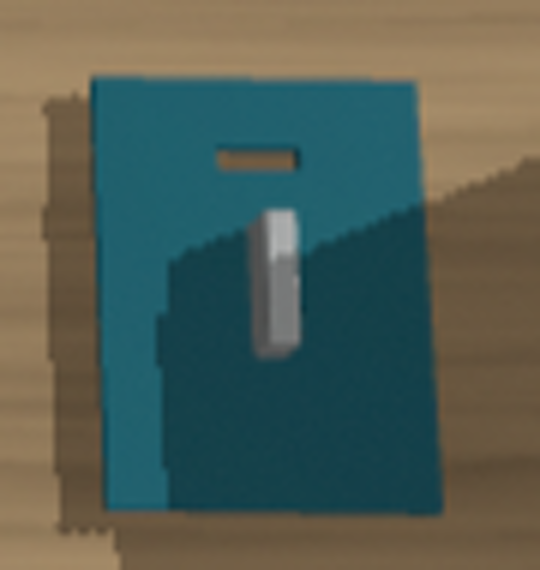

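```bash
python3 - <<'E'
from h import *
d=pickle.load(open("f0.pkl","rb"))
def P(f,org,s,pts,z): return np.array([ray(f,(org[0]+(u+.5)/s-.5,org[1]+(v+.5)/s-.5),z)[:2] for u,v in pts])
def rep(n,W):
    print(n,"c",W.mean(0).round(4),"sides",[round(float(np.linalg.norm(W[i]-W[i-1])),4) for i in range(4)])
    for a,b in [(1,0),(2,3),(3,0),(2,1)]:
        v=W[b]-W[a]; print("   dir",a,b,round(float(np.degrees(np.arctan2(v[1],v[0]))),2))
t,s=d["top"],d["scene"]
rep("tub top",P(t,(205,110),5,[(217,48),(468,148),(328,487),(72,382)],.09))
rep("tub scene",P(s,(195,160),5,[(97,380),(35,157),(378,80),(457,293)],.09))
rep("gauge scene",P(s,(280,255),5,[(327,108),(372,100),(398,183),(358,190)],.127))
crop(t,105,160,160,215,10,"pics/g2.png")
crop(s,330,265,370,305,12,"pics/g3.png")
E
```

```text
tub top c [0.5745 0.0118] sides [0.1892, 0.1385, 0.1886, 0.1368]
   dir 1 0 66.65
   dir 2 3 66.91
   dir 3 0 -22.6
   dir 2 1 -23.11
tub scene c [0.5707 0.013 ] sides [0.1844, 0.136, 0.1849, 0.1353]
   dir 1 0 68.06
   dir 2 3 67.89
   dir 3 0 -22.97
   dir 2 1 -23.2
gauge scene c [0.5187 0.3479] sides [0.0402, 0.021, 0.0402, 0.0183]
   dir 1 0 -27.75
   dir 2 3 -28.11
   dir 3 0 -113.93
   dir 2 1 -117.78
```

View pics/g2.png

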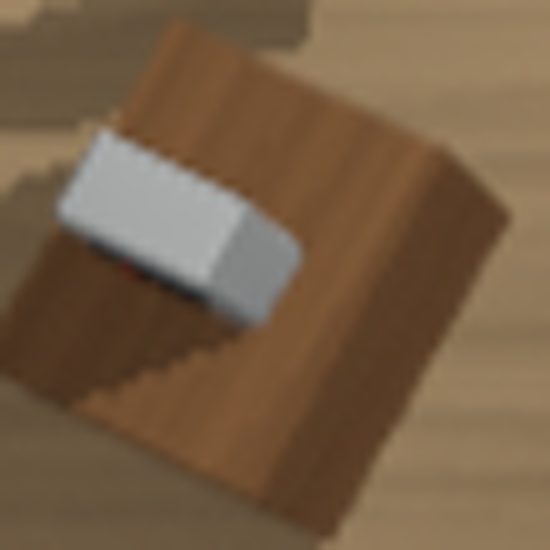

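View pics/g3.png

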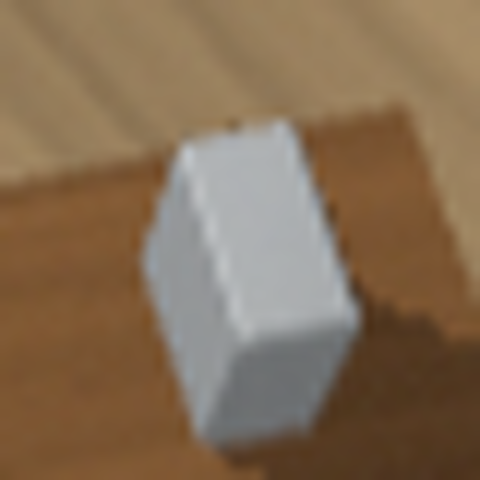

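Request:
carry_out --rows '[[[1.0,4.85,0],[0,0,-1.9]],[[2.3,9.65,0],[0,0,-3.8]],[[2.3,9.65,0],[0,0,-3.8]],[[2.3,9.65,0],[0,0,-3.8]],[[2.3,9.65,0],[0,0,-3.8]],[[2.3,9.65,0],[0,0,-3.8]],[[2.3,9.65,0],[0,0,-3.8]],[[2.3,9.65,0],[0,0,-3.8]]]' --gripper 60

```text
time: 0.95
eef_pos: [0.2992, -0.2908, 0.2489]
ee_rot: [3.141, -0.029, 0.0]
ft_force: [-0.4, -0.8, 0.1]
finger_gap: 0.055
```

Request:
carry_out --rows '[[[7.0,0,0],[0,0,0]],[[7.0,0,0],[0,0,0]],[[7.0,0,0],[0,0,0]],[[7.0,0,0],[0,0,0]],[[7.0,0,0],[0,0,0]],[[7.0,0,0],[0,0,0]],[[7.0,0,0],[0,0,0]]]'

```text
time: 1.65
eef_pos: [0.5074, -0.293, 0.2481]
ee_rot: [3.141, -0.036, -0.003]
ft_force: [0.3, -0.2, 0.2]
finger_gap: 0.0553
```

```bash
cat > look.py <<'E'
import sys
from rig import bot
from h import *
from scipy.spatial.transform import Rotation as R
def look(tag,names=("wrist",)):
    d={}
    for n in names:
        f=bot.grab_frame(n); d[n]=f
        cv2.imwrite(f"pics/{n}_{tag}.png",f["color"][:,:,::-1])
    pickle.dump(d,open(f"{tag}.pkl","wb"))
    o=bot.observe(); Rm=R.from_rotvec(o["ee_rot"]).as_matrix()
    print("t",o["time"],"p",o["eef_pos"].round(4),"yang",np.degrees(np.arctan2(Rm[1,1],Rm[0,1])).round(2),"z",Rm[:,2].round(4),"F",o["ft_force"].round(2),"gap",round(o["finger_gap"],4),"q",o["joint_pos"].round(2))
    return d
if __name__=="__main__": look(sys.argv[1],sys.argv[2:] or ("wrist",))
E
python3 look.py lid1
```

```text
t 1.7 p [ 0.5071 -0.293   0.2484] yang -91.36 z [-1.5e-03 -3.0e-04 -1.0e+00] F [ 0.7   0.29 -0.28] gap 0.055 q [ 0.5   0.38 -0.09  1.67  0.04  1.1  -1.2 ]
```

View pics/wrist_lid1.png

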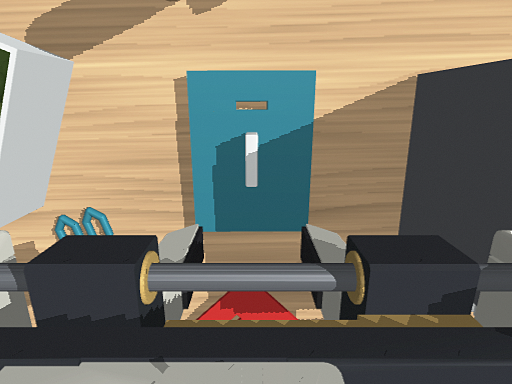

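```bash
python3 - <<'E'
from h import *
f=pickle.load(open("lid1.pkl","rb"))["wrist"]
V=f["view"]; print("cam",-V[:3,:3].T@V[:3,3])
hsv=cv2.cvtColor(f["color"],cv2.COLOR_RGB2HSV)
m=cv2.inRange(hsv,(85,120,40),(102,255,255))
cs,_=cv2.findContours(m,cv2.RETR_EXTERNAL,cv2.CHAIN_APPROX_NONE)
c=max(cs,key=cv2.contourArea)
W=np.array([ray(f,p+0.,0.016)[:2] for p in c[:,0,:]],np.float32)
r=cv2.minAreaRect(W); print(r,cv2.boundingRect(c))
# sides fit: left/right edges
for lo,hi in [(0.46,0.60)]:
    for sgn in (-1,1):
        sel=W[(W[:,0]>lo)&(W[:,0]<hi)&(sgn*(W[:,1]+.29)>0.05)]
        vx,vy,x0,y0=cv2.fitLine(sel,cv2.DIST_HUBER,0,.01,.01).ravel(); print("edge",sgn,np.degrees(np.arctan2(vy*np.sign(vx),abs(vx))),y0+vy/vx*(.52-x0))
# far edge
far=W[W[:,0]>0.6]; print("far x",np.median(far[:,0]), "near", np.median(W[W[:,0]<.43][:,0]))
# holes: slot, fin
mask=np.zeros_like(m); cv2.drawContours(mask,[c],-1,255,-1)
h=cv2.bitwise_and(mask,cv2.bitwise_not(m)); n,l,st,ce=cv2.connectedComponentsWithStats(h)
for i in range(1,n):
    if st[i][4]>30:
        print(st[i],ce[i], "z16",ray(f,ce[i],.016)[:2])
crop(f,215,90,290,200,6,"pics/fin.png")
E
```

```text
cam [ 0.58345859 -0.29498009  0.38409256]
((0.5190345048904419, -0.2929258942604065), (0.14519576728343964, 0.19501352310180664), 88.77143859863281) (187, 71, 129, 161)
edge -1 -1.3234618 -0.36490187
edge 1 -1.2499809 -0.22092916
far x 0.61598176 near 0.42284706
[236 101  32   9 280] [251.05714286 104.98928571] z16 [ 0.57957078 -0.29426331]
[245 132  14  55 719] [251.09596662 158.80945758] z16 [ 0.51657555 -0.29276388]
```

View pics/fin.png

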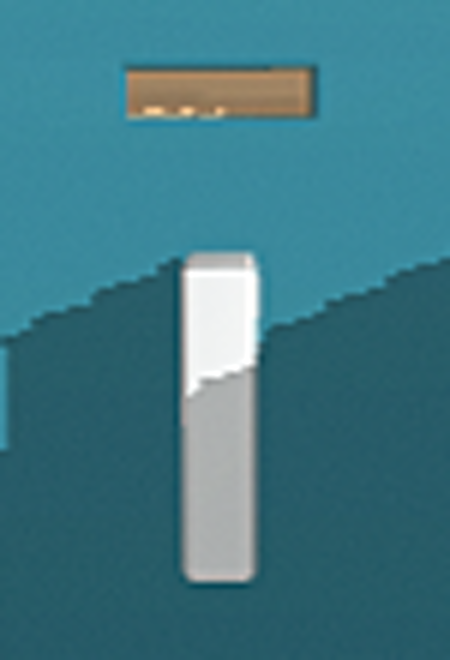

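Request:
carry_out --rows '[[[0.4,0,-1.6],[0,0,0]],[[0.4,0,-3.2],[0,0,0]],[[0.4,0,-4.8],[0,0,0]],[[0.4,0,-6.0],[0,0,0]],[[0.4,0,-6.0],[0,0,0]],[[0.4,0,-6.0],[0,0,0]]]'

```text
time: 2.3
eef_pos: [0.5201, -0.2925, 0.0698]
ee_rot: [3.141, -0.035, -0.001]
ft_force: [0.2, -0.3, 1.2]
finger_gap: 0.055
```

```bash
python3 look.py lid2
```

```text
t 2.35 p [ 0.5213 -0.2928  0.0709] yang -91.28 z [ 0.002  -0.0014 -1.    ] F [ 0.14  0.23 -0.58] gap 0.0551 q [ 0.48  0.59 -0.09  1.82  0.07  0.74 -1.24]
```

View pics/wrist_lid2.png

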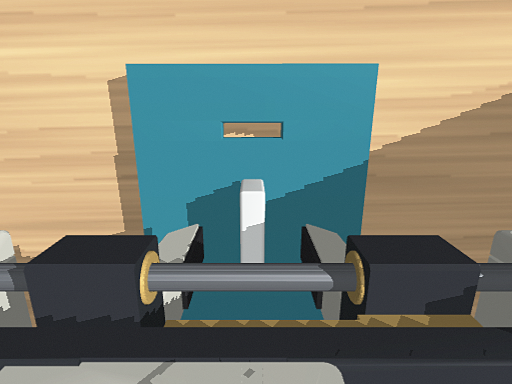

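Request:
carry_out --rows '[[[0,0,-0.5],[0,0,0]],[[0,0,-0.95],[0,0,0]],[[0,0,-0.95],[0,0,0]],[[0,0,-0.95],[0,0,0]]]'

```text
time: 2.75
eef_pos: [0.5207, -0.2916, 0.0401]
ee_rot: [-3.141, 0.033, 0.001]
ft_force: [0.4, -0.7, 0.4]
finger_gap: 0.0552
```

Request:
carry_out --rows '[[[0,0,0],[0,0,0]],[[0,0,0],[0,0,0]],[[0,0,0],[0,0,0]],[[0,0,0],[0,0,0]],[[0,0,0],[0,0,0]],[[0,0,0],[0,0,0]]]' --gripper 0

```text
time: 3.35
eef_pos: [0.521, -0.2918, 0.0403]
ee_rot: [3.141, -0.033, 0.0]
ft_force: [-0.8, -0.2, -0.4]
finger_gap: 0.0139
```

```bash
cat > rim.py <<'E'
from h import *
def refine(f,corn,rng=3.0):
    """corn: 4 px corners in order; refine each edge by max gradient; returns refined corners"""
    g=cv2.GaussianBlur(f["color"],(0,0),0.6).astype(np.float32)
    L=[]
    for i in range(4):
        a,b=np.array(corn[i]),np.array(corn[(i+1)%4]); t=(b-a)/np.linalg.norm(b-a); n=np.array([-t[1],t[0]])
        pts=[]
        for s in np.linspace(.12,.88,50):
            o=np.arange(-rng,rng+.01,.1); q=a+(b-a)*s+o[:,None]*n
            pr=cv2.remap(g,q[None,:,0].astype(np.float32),q[None,:,1].astype(np.float32),cv2.INTER_LINEAR)[0]
            gr=np.abs(pr[10:]-pr[:-10]).sum(1); k=gr.argmax(); pts.append(q[k+5])
        vx,vy,x0,y0=cv2.fitLine(np.array(pts,np.float32),cv2.DIST_HUBER,0,.01,.01).ravel()
        L.append(np.cross([x0,y0,1],[x0+vx,y0+vy,1]))
    C=[]
    for i in range(4):
        p=np.cross(L[i-1],L[i]); C.append(p[:2]/p[2])
    return np.array(C)
def rect(f,C,z):
    W=np.array([ray(f,c,z)[:2] for c in C]); 
    return W
def rep(n,W):
    print(n,"c",W.mean(0).round(4),"sides",[round(float(np.linalg.norm(W[(i+1)%4]-W[i])),4) for i in range(4)],"dirs",[round(float(np.degrees(np.arctan2(*(W[(i+1)%4]-W[i])[::-1]))),2) for i in range(4)])
E
python3 - <<'E'
from rim import *
d=pickle.load(open("f0.pkl","rb"))
t,s=d["top"],d["scene"]
T=np.array([(217,48),(468,148),(328,487),(72,382)])/5+[205-.4,110-.4]
S=np.array([(97,380),(35,157),(378,80),(457,293)])/5+[195-.4,160-.4]
for r in (1.5,2.0):
  C=refine(t,T,r); print((C-T).round(1).tolist()); rep("top",rect(t,C,.09))
  C=refine(s,S,r); print((C-S).round(1).tolist()); rep("scene",rect(s,C,.09))
G=np.array([(105,128),(250,205),(212,283),(58,215)])/10+[105-.45,160-.45]
C=refine(t,G,1.5); rep("g top",rect(t,C,.127))
G=np.array([(185,145),(290,122),(358,320),(240,338)])/12+[330-.46,265-.46]
C=refine(s,G,1.5); rep("g scene",rect(s,C,.127))
E
```

```text
[[-0.5, -0.4], [-0.7, -0.9], [-1.0, -0.3], [-1.0, -0.1]]
top c [0.5756 0.0138] sides [0.1375, 0.1903, 0.1367, 0.1905] dirs [-112.99, 156.92, 67.07, -22.87]
[[-0.0, -1.0], [1.3, 0.8], [1.3, 0.3], [0.2, -1.1]]
scene c [0.5689 0.0136] sides [0.13, 0.185, 0.1305, 0.1852] dirs [-112.88, 157.2, 67.22, -22.95]
[[-1.0, 1.2], [-2.0, 0.8], [-0.8, -2.0], [-0.4, -1.8]]
top c [0.5755 0.0145] sides [0.1359, 0.1809, 0.1359, 0.1814] dirs [-113.33, 156.93, 66.9, -23.09]
[[-0.1, -1.4], [1.4, 1.0], [1.4, 0.5], [0.1, -1.4]]
scene c [0.5687 0.0134] sides [0.128, 0.1853, 0.129, 0.1853] dirs [-112.86, 157.32, 67.17, -23.01]
g top c [0.5221 0.3462] sides [0.0403, 0.0238, 0.041, 0.0238] dirs [-116.02, 153.22, 63.94, -28.54]
g scene c [0.5202 0.3472] sides [0.0228, 0.0411, 0.0228, 0.0392] dirs [157.58, 64.14, -27.16, -116.0]
```

Request:
carry_out --rows '[[[0,0,0.5],[0,0,0]],[[0,0,1.5],[0,0,0]],[[0,0,3.0],[0,0,0]],[[0,0,4.5],[0,0,0]],[[0,0,6.0],[0,0,0]],[[0,0,7.0],[0,0,0]],[[0,0,7.0],[0,0,0]]]'

```text
time: 4.05
eef_pos: [0.5229, -0.2925, 0.2562]
ee_rot: [3.138, -0.034, 0.013]
ft_force: [0.2, -0.4, -1.6]
finger_gap: 0.0139
```

```bash
python3 look.py lid3
```

```text
t 4.1 p [ 0.5218 -0.292   0.2532] yang -91.22 z [ 0.0043 -0.002  -1.    ] F [-0.52 -0.5  -4.18] gap 0.0137 q [ 0.49  0.39 -0.09  1.63  0.04  1.12 -1.21]
```

View pics/wrist_lid3.png

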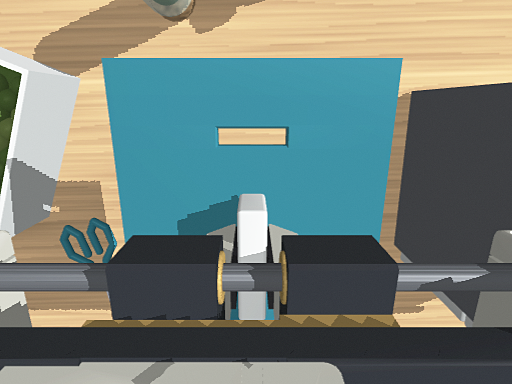

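Request:
carry_out --rows '[[[0.2,1.2,0],[0,0,-0.5]],[[0.5,2.6,0],[0,0,-1.0]],[[0.7,4.0,0],[0,0,-1.5]],[[0.95,5.4,0],[0,0,-2.0]],[[1.2,6.8,0],[0,0,-2.5]],[[1.4,8.2,0],[0,0,-3.0]],[[1.6,9.4,0],[0,0,-3.4]],[[1.73,10.1,0],[0,0,-3.63]],[[1.73,10.1,0],[0,0,-3.63]],[[1.73,10.1,-0.6],[0,0,-3.63]],[[1.73,10.1,-1.2],[0,0,-3.63]],[[1.73,10.1,-1.2],[0,0,-3.63]]]'

```text
time: 5.3
eef_pos: [0.5703, 0.0101, 0.2109]
ee_rot: [3.076, -0.626, -0.01]
ft_force: [0.4, 1.0, -2.3]
finger_gap: 0.0135
```

```bash
python3 look.py tub1 wrist top scene
```

```text
t 5.45 p [0.5727 0.0108 0.2144] yang -113.03 z [-6.e-04 -2.e-04 -1.e+00] F [-0.57  0.11 -1.36] gap 0.0142 q [-0.02  0.39 -0.13  1.74  0.06  1.02 -2.14]
```

View pics/wrist_tub1.png

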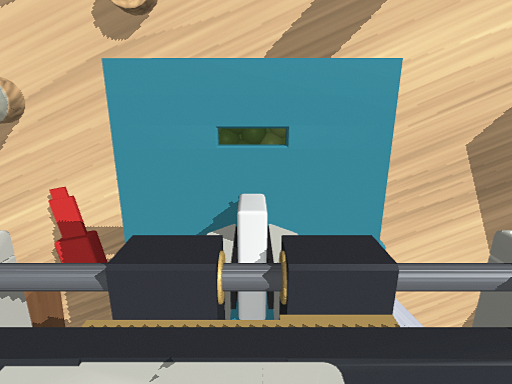

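View pics/top_tub1.png

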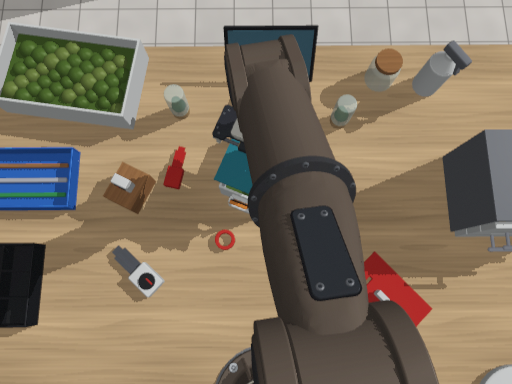

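View pics/scene_tub1.png

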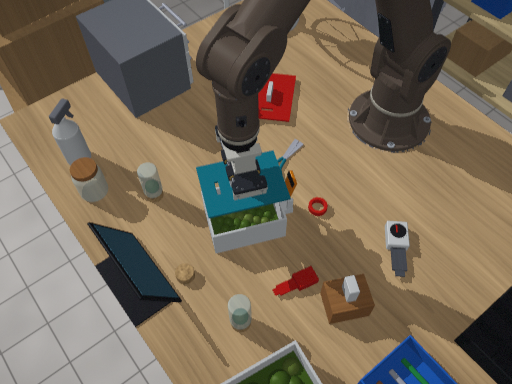

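Request:
carry_out --rows '[[[0,0,-0.8],[0,0,0]],[[0,0,-1.6],[0,0,0]],[[0.05,0.05,-2.3],[0,0,0]],[[0.05,0.05,-2.3],[0,0,0]],[[0.05,0.05,-2.3],[0,0,0]]]'

```text
time: 5.95
eef_pos: [0.5748, 0.0127, 0.1461]
ee_rot: [-3.078, 0.626, -0.001]
ft_force: [0.6, -0.6, -1.2]
finger_gap: 0.0135
```

```bash
python3 - <<'E'
from look import *
d=look("tub2",("wrist","scene","top"))
crop(d["scene"],190,140,330,260,5,"pics/sc_tub2.png")
crop(d["top"],200,110,310,220,5,"pics/top_tub2c.png")
E
```

```text
t 6.1 p [0.5754 0.0128 0.1469] yang -113.01 z [ 2.6e-03  1.0e-04 -1.0e+00] F [-0.03 -0.5  -2.66] gap 0.0136 q [-0.03  0.46 -0.12  1.81  0.07  0.87 -2.15]
```

View pics/sc_tub2.png

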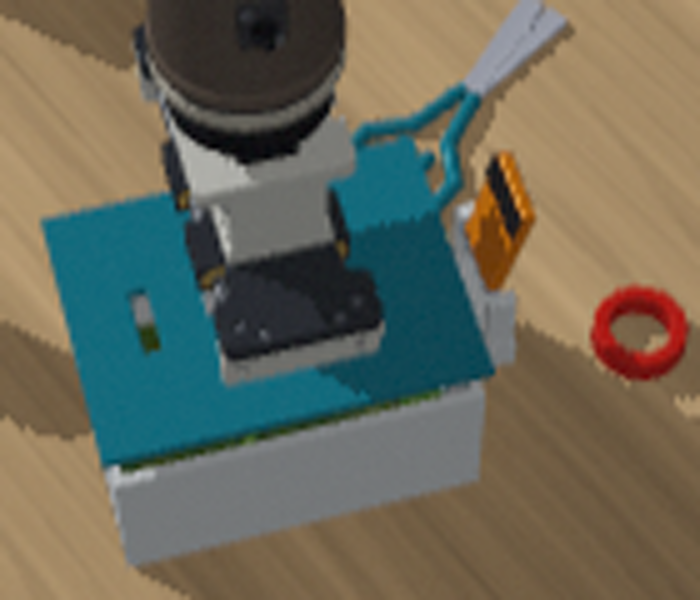

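View pics/wrist_tub2.png

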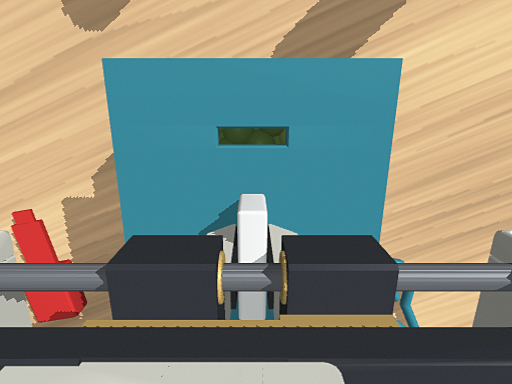

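View pics/top_tub2c.png

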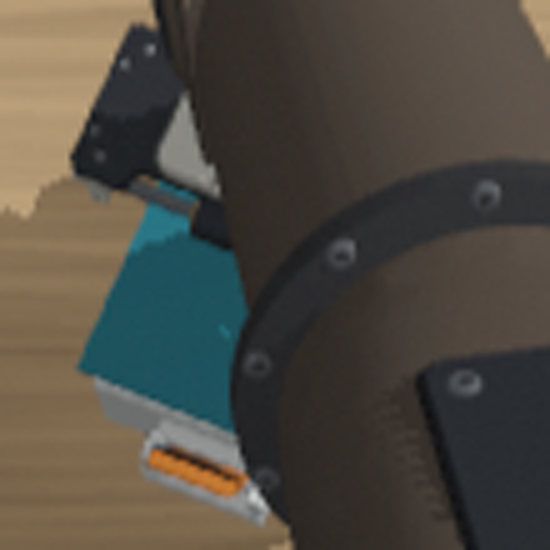

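```bash
python3 - <<'E'
from h import *
f=pickle.load(open("tub2.pkl","rb"))["scene"]; d0=pickle.load(open("f0.pkl","rb")); f0=d0["scene"]; t0=d0["top"]
g=lambda p,o,s=5:(o[0]+(p[0]+.5)/s-.5,o[1]+(p[1]+.5)/s-.5)
O=(190,140)
base=[ray(f,g(p,O),0)[:2] for p in [(134,566),(479,481)]]
th=np.radians(-23); ux=np.array([np.cos(th),np.sin(th)]); uy=np.array([-ux[1],ux[0]])
print("tub c from base", base[0]-.095*ux-.07*uy, base[1]+.095*ux-.07*uy)
zl=.1066
lid=[ray(f,g(p,O),zl+.016)[:2] for p in [(42,218),(494,372)]]
print("lid c", lid[0]-.098*ux+.073*uy, lid[1]+.098*ux-.073*uy, "mid",(lid[0]+lid[1])/2)
lid=[ray(f,g(p,O),zl+.010)[:2] for p in [(107,468),(494,376)]]
print("lid c from bottom edge", lid[0]-.098*ux-.073*uy, lid[1]+.098*ux-.073*uy)
# top view rim corners from f0
for nm,ff,o,pts in [("top",t0,(205,110),[(217,48,1,1),(468,148,1,-1),(72,382,-1,1),(328,487,-1,-1)]),("sc",f0,(195,160),[(97,380,1,1),(35,157,1,-1),(378,80,-1,-1),(457,293,-1,1)])]:
    for u,v,a,b in pts: print(nm,a,b,(ray(ff,g((u,v),o),.09)[:2]-a*.095*ux-b*.07*uy).round(4))
# lid from wrist in hand: slot centre vs TCP
fw=pickle.load(open("tub2.pkl","rb"))["wrist"]
hsv=cv2.cvtColor(fw["color"],cv2.COLOR_RGB2HSV); m=cv2.inRange(hsv,(85,120,40),(102,255,255))
sub=(m[120:152,210:296]==0).astype(np.uint8); n,l,st,ce=cv2.connectedComponentsWithStats(sub); i=1+st[1:,4].argmax(); print(st[i])
c=(210+st[i][0]+(st[i][2]-1)/2,120+st[i][1]+(st[i][3]-1)/2); p=ray(fw,c,zl+.016)[:2]-[.5754,.0128]; print("slot rel TCP in lid frame",p@ux,p@uy)
E
```

```text
tub c from base [0.56824342 0.01420862] [0.57062378 0.01317414]
lid c [0.57180587 0.01347858] [0.57394802 0.01442999] mid [0.57287694 0.01395429]
lid c from bottom edge [0.57077994 0.01397908] [0.57290828 0.01364949]
top 1 1 [0.5742 0.0114]
top 1 -1 [0.574  0.0131]
top -1 1 [0.5744 0.0099]
top -1 -1 [0.5755 0.0129]
sc 1 1 [0.5662 0.0125]
sc 1 -1 [0.5701 0.0152]
sc -1 -1 [0.5751 0.0138]
sc -1 1 [0.5713 0.0103]
[   8    8   69   17 1109]
slot rel TCP in lid frame 0.058544906408896584 -0.0006583822960583253
```

Request:
carry_out --rows '[[[-0.04,-0.04,0],[0,0,0]],[[-0.04,-0.04,-0.25],[0,0,0]],[[-0.04,-0.04,-0.45],[0,0,0]],[[-0.04,-0.04,-0.55],[0,0,0]],[[-0.04,-0.04,-0.65],[0,0,0]],[[-0.04,-0.04,-0.7],[0,0,0]],[[-0.04,-0.04,-0.7],[0,0,0]]]'

```text
time: 6.8
eef_pos: [0.5731, 0.0116, 0.124]
ee_rot: [3.078, -0.626, -0.001]
ft_force: [-0.1, 0.3, -3.0]
finger_gap: 0.0138
```

```bash
python3 - <<'E'
from look import *
d=look("tub3",("wrist","scene"))
crop(d["scene"],190,140,330,260,5,"pics/sc_tub3.png")
E
```

```text
t 6.9 p [0.5733 0.0117 0.1243] yang -112.99 z [ 1.e-04  0.e+00 -1.e+00] F [ 0.58 -0.07 -2.67] gap 0.0136 q [-0.03  0.49 -0.12  1.83  0.08  0.82 -2.16]
```

View pics/sc_tub3.png

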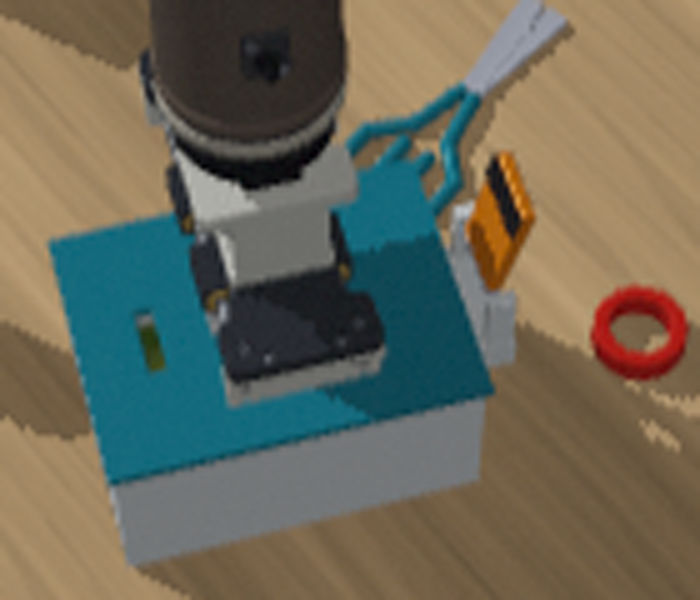

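Request:
carry_out --rows '[[[0,0,-0.08],[0,0,0]],[[0,0,-0.14],[0,0,0]],[[0,0,-0.18],[0,0,0]],[[0,0,-0.18],[0,0,0]]]'

```text
time: 7.3
eef_pos: [0.5733, 0.0116, 0.1203]
ee_rot: [-3.078, 0.626, -0.001]
ft_force: [-4.9, -0.8, 13.8]
finger_gap: 0.0137
```

```bash
python3 look.py tub4
```

```text
t 7.35 p [0.5732 0.0116 0.1202] yang -113.0 z [ 8.e-04 -1.e-04 -1.e+00] F [-5.54 -1.29 13.65] gap 0.0136 q [-0.03  0.49 -0.12  1.84  0.08  0.81 -2.16]
```

Request:
carry_out --rows '[[[0,0,0],[0,0,0]],[[0,0,0],[0,0,0]],[[0,0,0],[0,0,0]],[[0,0,0],[0,0,0]]]' --gripper 40

```text
time: 7.75
eef_pos: [0.5732, 0.0116, 0.1187]
ee_rot: [3.078, -0.626, -0.0]
ft_force: [-0.5, -0.8, -0.6]
finger_gap: 0.0361
```

Request:
carry_out --rows '[[[0,0,0.6],[0,0,0]],[[0,0,2.0],[0,0,0]],[[0,0,3.5],[0,0,0]],[[0,0,5.0],[0,0,0]],[[0,0,5.0],[0,0,0]],[[0,0,5.0],[0,0,0]]]'

```text
time: 8.35
eef_pos: [0.5737, 0.0116, 0.2698]
ee_rot: [-3.078, 0.626, -0.004]
ft_force: [-0.4, -0.6, -0.0]
finger_gap: 0.0367
```

```bash
python3 look.py tub5 wrist scene
```

```text
t 8.45 p [0.5725 0.0115 0.2676] yang -112.99 z [-1.9e-03 -3.0e-04 -1.0e+00] F [-0.33 -0.44 -0.4 ] gap 0.0368 q [-0.02  0.34 -0.13  1.67  0.05  1.14 -2.13]
```

View pics/wrist_tub5.png

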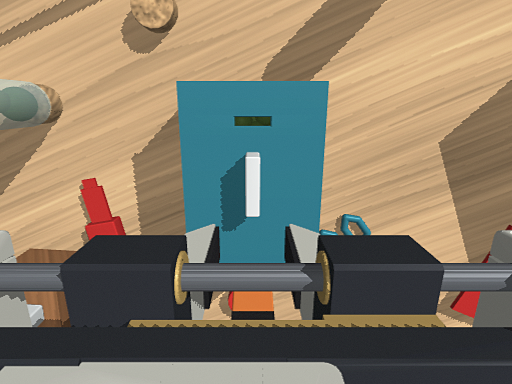

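View pics/scene_tub5.png

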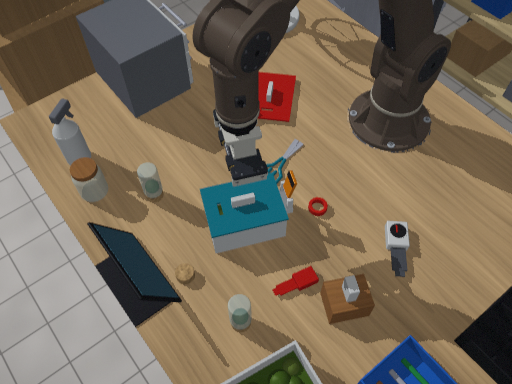

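Request:
carry_out --rows '[[[-1.5,0.64,0],[0,0,0]],[[-3.0,1.27,0],[0,0,0]],[[-4.5,1.91,0],[0,0,0]],[[-5.37,2.28,0],[0,0,0]],[[-5.37,2.28,-1.2],[0,0,0]],[[-5.37,2.28,-2.4],[0,0,0]],[[-5.37,2.28,-3.6],[0,0,0]],[[-5.37,2.28,-3.6],[0,0,0]],[[-5.37,2.28,-3.6],[0,0,0]]]' --gripper 0

```text
time: 9.35
eef_pos: [0.4112, 0.0798, 0.1604]
ee_rot: [3.077, -0.626, -0.005]
ft_force: [0.5, -0.0, 1.0]
finger_gap: 0.0007
```

```bash
python3 - <<'E'
from look import *
d=look("clip1",("scene","top","wrist"))
crop(d["scene"],190,130,340,260,5,"pics/sc_clip1.png")
crop(d["top"],180,100,320,230,5,"pics/top_clip1c.png")
f=pickle.load(open("tub5.pkl","rb"))["wrist"]
hsv=cv2.cvtColor(f["color"],cv2.COLOR_RGB2HSV); m=cv2.inRange(hsv,(85,120,40),(102,255,255))
sub=(m[110:132,225:282]==0).astype(np.uint8); n,l,st,ce=cv2.connectedComponentsWithStats(sub); i=1+st[1:,4].argmax(); print(st[i])
c=(225+st[i][0]+(st[i][2]-1)/2,110+st[i][1]+(st[i][3]-1)/2); p=ray(f,c,.096)[:2]; print("slot world",p)
cs,_=cv2.findContours(m[:235],cv2.RETR_EXTERNAL,cv2.CHAIN_APPROX_NONE); cc=max(cs,key=cv2.contourArea)
W=np.array([ray(f,q+0.,.096)[:2] for q in cc[:,0,:]],np.float32)
th=np.radians(-23); ux=np.array([np.cos(th),np.sin(th)]); uy=np.array([-ux[1],ux[0]])
L=(W-[.5725,.012])@np.c_[ux,uy]
for s in(-1,1):
    sel=L[(L[:,0]>-.03)&(L[:,0]<.08)&(s*L[:,1]>.05)].astype(np.float32); vx,vy,x0,y0=cv2.fitLine(sel,cv2.DIST_HUBER,0,.01,.01).ravel(); print("edge",s,np.degrees(np.arctan(vy/vx)),y0-vy/vx*x0)
print("far",np.median(L[L[:,0]>.09][:,0]))
E
```

```text
t 9.5 p [0.413  0.0803 0.1622] yang -113.0 z [ 2.e-03  5.e-04 -1.e+00] F [-0.46 -0.79  0.65] gap 0.0003 q [-0.14  0.23 -0.21  2.14  0.07  0.78 -2.36]
[ 10   7  36   9 323]
slot world [ 0.62705476 -0.01184028]
edge -1 0.0019825764 -0.07244176
edge 1 -0.012493189 0.07183224
far 0.09684111864803438
```

View pics/sc_clip1.png

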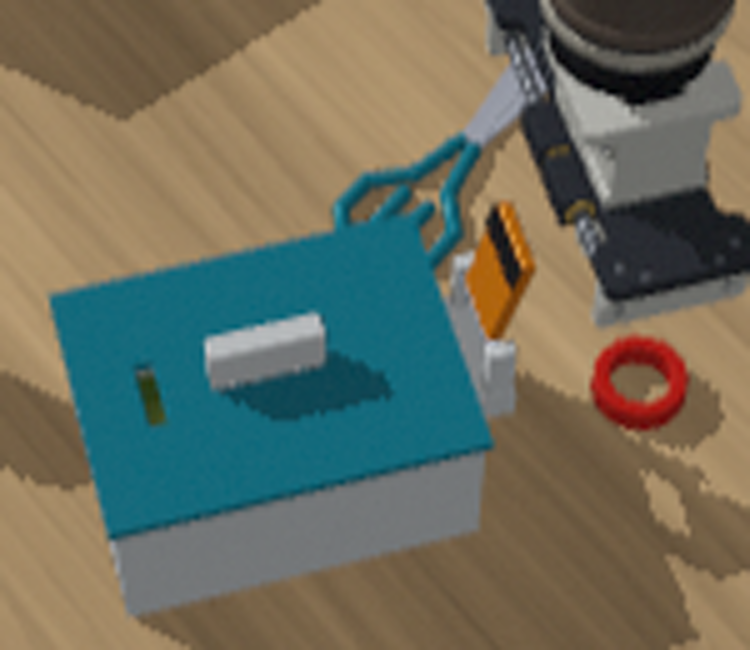

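View pics/wrist_clip1.png

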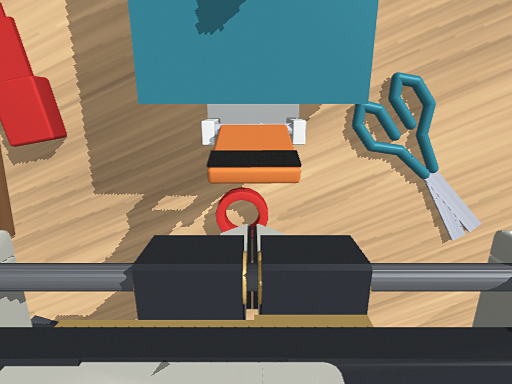

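Request:
carry_out --rows '[[[0.5,-0.21,0.1],[0,0,0]],[[1.0,-0.42,0.2],[0,0,0]],[[1.46,-0.62,0.3],[0,0,0]],[[1.82,-0.77,0.28],[0,0,0]],[[2.16,-0.92,0.17],[0,0,0]],[[2.47,-1.05,-0.05],[0,0,0]],[[2.72,-1.15,-0.33],[0,0,0]],[[2.88,-1.23,-0.68],[0,0,0]],[[2.96,-1.26,-0.9],[0,0,0]],[[2.96,-1.26,-1.07],[0,0,0]],[[2.96,-1.26,-1.12],[0,0,0]],[[2.96,-1.26,-1.12],[0,0,0]]]'

```text
time: 10.7
eef_pos: [0.5014, 0.042, 0.1281]
ee_rot: [3.078, -0.626, 0.003]
ft_force: [-2.0, -0.6, 11.2]
finger_gap: 0.0003
```

```bash
python3 - <<'E'
from look import *
d=look("clip2",("scene","wrist"))
crop(d["scene"],190,130,340,260,5,"pics/sc_clip2.png")
E
```

```text
t 10.8 p [0.5014 0.042  0.1281] yang -113.0 z [ 1.8e-03 -4.0e-04 -1.0e+00] F [-0.25 -0.77 12.26] gap 0.0003 q [-0.07  0.39 -0.16  2.    0.09  0.76 -2.25]
```

View pics/sc_clip2.png

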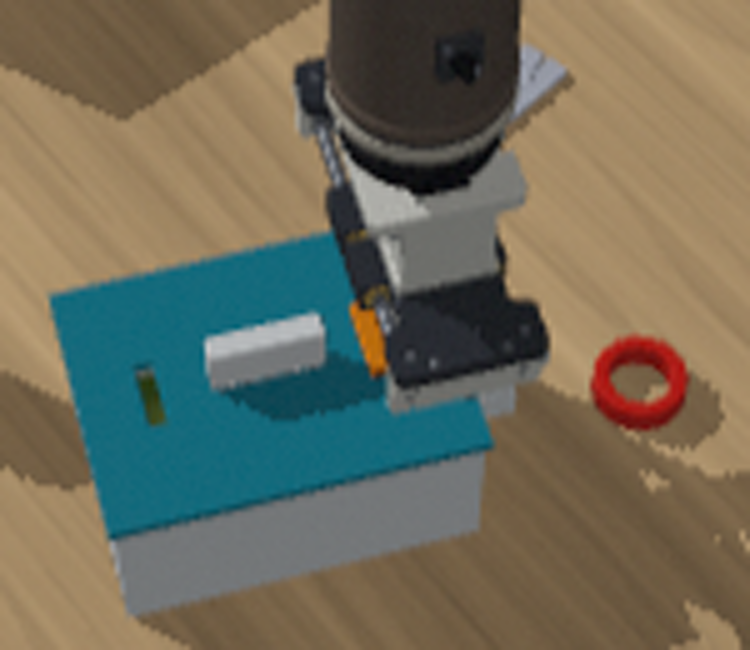

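Request:
carry_out --rows '[[[-0.1,0.04,0.8],[0,0,0]],[[-0.1,0.04,2.2],[0,0,0]],[[0,0.6,3.6],[0,0,1.2]],[[0.1,1.8,4.7],[0,0,2.6]],[[0.2,3.0,4.7],[0,0,4.0]],[[0.3,4.2,4.7],[0,0,5.4]],[[0.4,5.4,4.7],[0,0,6.8]],[[0.5,6.6,4.7],[0,0,8.2]],[[0.6,7.8,4.7],[0,0,9.6]],[[0.65,9.0,4.7],[0,0,11.0]],[[0.65,10.15,4.7],[0,0,12.4]],[[0.65,10.15,4.7],[0,0,13.8]]]'

```text
time: 12.0
eef_pos: [0.518, 0.3522, 0.2675]
ee_rot: [-2.711, -1.581, 0.0]
ft_force: [0.2, 0.2, -0.3]
finger_gap: 0.0007
```

Request:
carry_out --rows '[[[0,0,0],[0,0,0.7]],[[0,0,0],[0,0,0.7]],[[0,0,0],[0,0,0.7]],[[0,0,0],[0,0,0.7]]]' --gripper 60

```text
time: 12.4
eef_pos: [0.5204, 0.3464, 0.2682]
ee_rot: [2.666, 1.662, -0.0]
ft_force: [-0.3, 0.1, -0.5]
finger_gap: 0.0279
```

```bash
python3 - <<'E'
from look import *
d=look("g1",("wrist","scene","top"))
crop(d["scene"],190,130,340,260,5,"pics/sc_g1.png")
E
```

```text
t 12.55 p [0.5204 0.3465 0.2684] yang -26.06 z [ 3.e-04 -1.e-04 -1.e+00] F [ 0.93 -0.39  0.34] gap 0.04 q [-0.31  0.48 -0.54  1.51  0.26  1.22 -1.35]
```

View pics/wrist_g1.png

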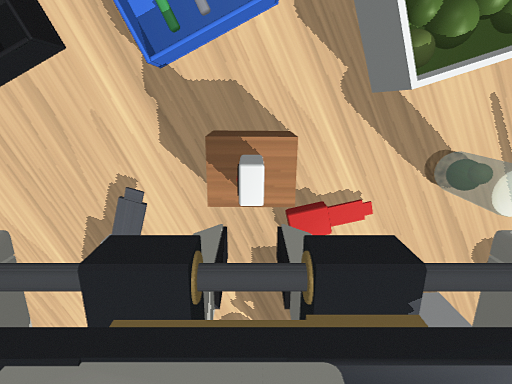

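View pics/sc_g1.png

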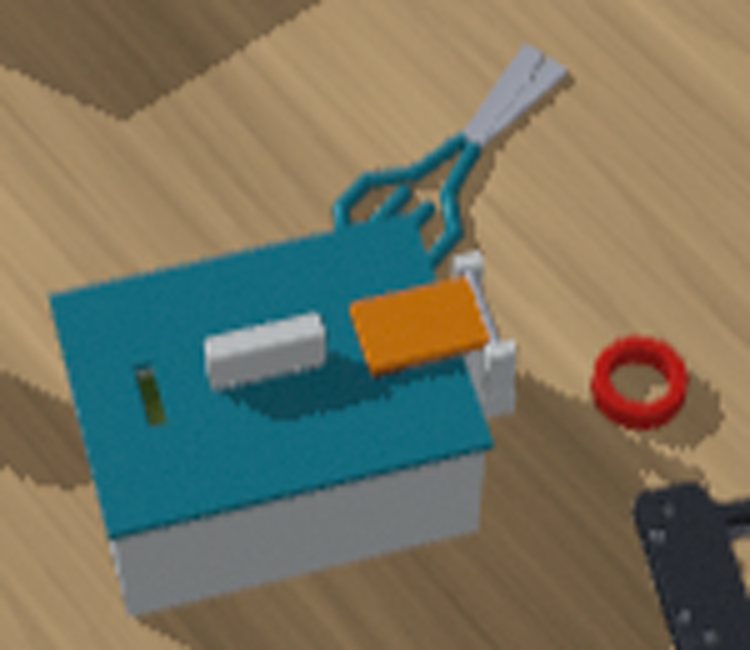

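```bash
python3 - <<'E'
from rim import *
f=pickle.load(open("g1.pkl","rb"))["wrist"]
crop(f,222,145,282,225,7,"pics/w_g1.png")
C=refine(f,[(241,165),(263,165),(265,206),(239,206)],2.5); print(C.round(1).tolist()); W=rect(f,C,.127); rep("g",W)
S=[(206,137),(298,137),(297,206),(206,206)]
rep("stand",rect(f,refine(f,S,2.0),.072))
E
```

```text
[[238.3, 164.5], [263.5, 164.5], [263.5, 205.5], [239.0, 205.5]]
g c [0.5201 0.3468] sides [0.0232, 0.0399, 0.0234, 0.0399] dirs [-26.17, -115.67, 153.82, 64.03]
stand c [0.52   0.3469] sides [0.0988, 0.079, 0.1018, 0.0809] dirs [-27.19, -115.11, 153.89, 62.77]
```

View pics/w_g1.png

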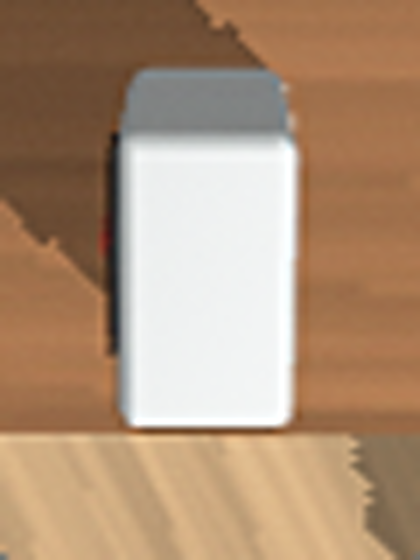

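Request:
carry_out --rows '[[[0,0,-1.4],[0,0,0]],[[0,0,-2.8],[0,0,0]],[[0,0.01,-3.8],[0,0,0]],[[0,0.01,-4.4],[0,0,0]],[[0,0.01,-4.65],[0,0,0]],[[0,0.01,-4.65],[0,0,0]],[[0,0.01,-4.65],[0,0,0]]]'

```text
time: 13.25
eef_pos: [0.5208, 0.3476, 0.1299]
ee_rot: [-2.664, -1.665, -0.002]
ft_force: [-0.2, -0.0, 0.6]
finger_gap: 0.0549
```

Request:
carry_out --rows '[[[0,0,0],[0,0,0]],[[0,0,0],[0,0,0]],[[0,0,0],[0,0,0]],[[0,0,0],[0,0,0]],[[0,0,0],[0,0,0]],[[0,0,0],[0,0,0]]]' --gripper 0

```text
time: 13.85
eef_pos: [0.5204, 0.3471, 0.129]
ee_rot: [2.664, 1.665, 0.0]
ft_force: [0.3, -0.3, 2.4]
finger_gap: 0.0239
```

```bash
python3 look.py g2 wrist scene
```

```text
t 13.95 p [0.5204 0.3471 0.129 ] yang -26.0 z [ 3.e-04  0.e+00 -1.e+00] F [ 0.16 -0.63  2.7 ] gap 0.0239 q [-0.34  0.61 -0.5   1.67  0.34  0.95 -1.42]
```

View pics/wrist_g2.png

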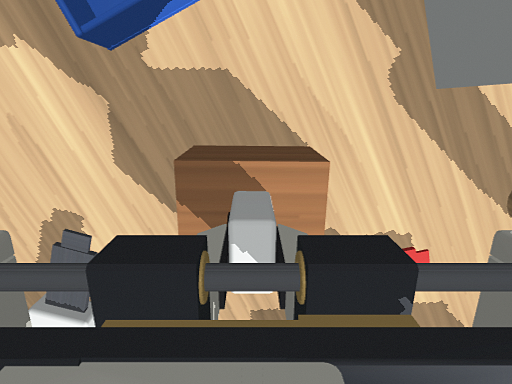

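Request:
carry_out --rows '[[[0,0,0.5],[0,0,0]],[[0,0,1.3],[0,0,0]],[[0,0,2.3],[0,0,0]],[[0,0,3.5],[0,0,0]],[[0,0,4.6],[0,0,0]],[[0,0,5.3],[0,0,0]],[[0,0,5.3],[0,0,0]],[[0,0,5.3],[0,0,0]]]'

```text
time: 14.75
eef_pos: [0.5202, 0.3469, 0.288]
ee_rot: [2.664, 1.665, 0.001]
ft_force: [-0.1, -0.8, -2.4]
finger_gap: 0.0237
```

```bash
python3 look.py g3 wrist scene
```

```text
t 14.85 p [0.5198 0.3464 0.2864] yang -25.99 z [-0.0018 -0.0015 -1.    ] F [-0.45 -0.08 -2.2 ] gap 0.0237 q [-0.31  0.47 -0.55  1.48  0.25  1.26 -1.34]
```

View pics/wrist_g3.png

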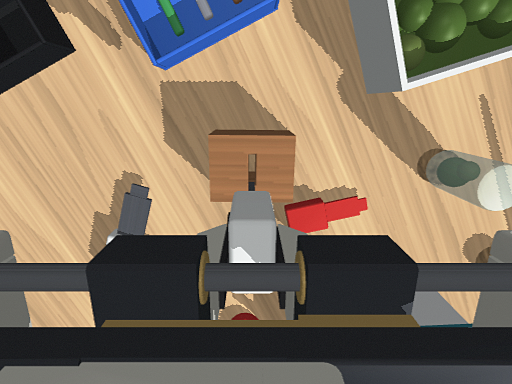

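View pics/scene_g3.png

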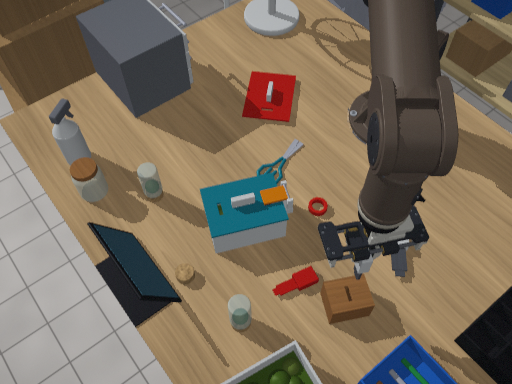

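Request:
carry_out --rows '[[[0.2,-0.8,0],[0,0,0]],[[0.5,-1.8,0],[0,0,0]],[[0.9,-3.0,0],[0,0,0.1]],[[1.25,-4.2,0],[0,0,0.2]],[[1.6,-5.4,0],[0,0,0.3]],[[1.95,-6.6,0],[0,0,0.4]],[[2.3,-7.8,0],[0,0,0.5]],[[2.7,-9.0,0],[0,0,0.5]],[[3.05,-10.2,0],[0,0,0.5]],[[3.35,-11.2,0],[0,0,0.5]],[[3.5,-11.8,0],[0,0,0.5]],[[3.55,-11.97,0],[0,0,0.5]]]'

```text
time: 16.05
eef_pos: [0.6266, -0.0155, 0.2859]
ee_rot: [-2.623, -1.728, 0.005]
ft_force: [0.1, -0.6, -2.3]
finger_gap: 0.0237
```

Request:
carry_out --rows '[[[0,0,-0.5],[0,0,0]],[[0,0,-0.9],[0,0,0]],[[0,0,-0.9],[0,0,0]],[[0,0,-0.9],[0,0,0]]]'

```text
time: 16.45
eef_pos: [0.6264, -0.0112, 0.2603]
ee_rot: [-2.618, -1.735, 0.001]
ft_force: [-0.2, 0.1, -1.9]
finger_gap: 0.0241
```

```bash
python3 - <<'E'
from look import *
d=look("s1",("wrist","scene","top"))
crop(d["scene"],180,110,320,260,5,"pics/sc_s1.png")
E
```

```text
t 16.6 p [ 0.6271 -0.0115  0.2614] yang -22.96 z [ 9.e-04  1.e-04 -1.e+00] F [-0.56  0.56 -1.75] gap 0.024 q [ 0.25  0.48 -0.48  1.52  0.23  1.2  -0.66]
```

View pics/wrist_s1.png

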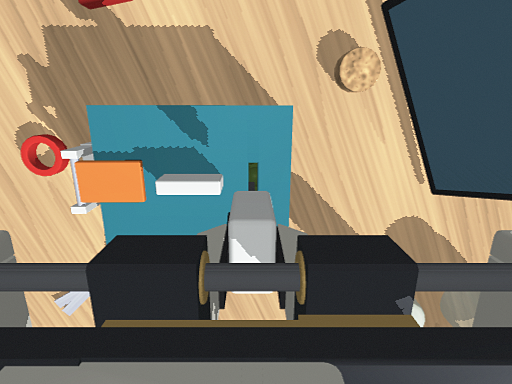

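View pics/sc_s1.png

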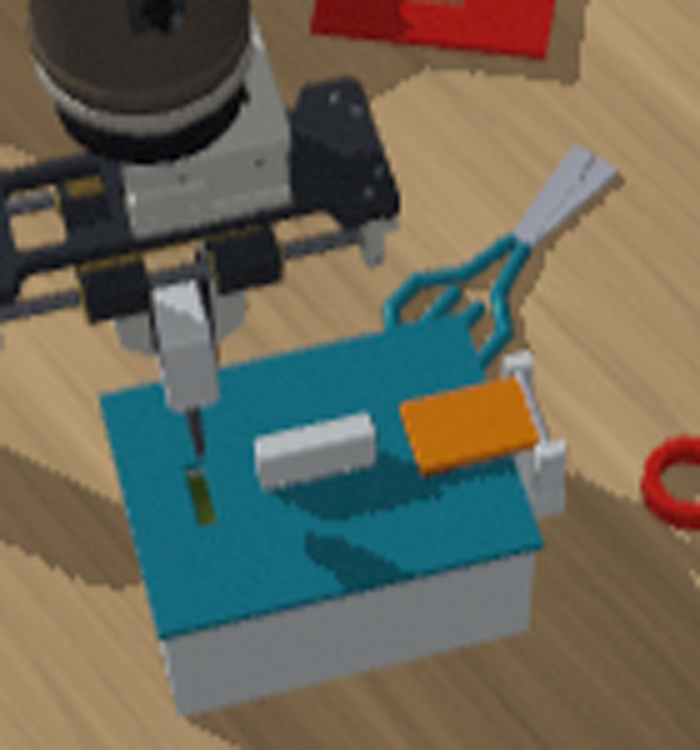

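```bash
python3 - <<'E'
from h import *
th=np.radians(-23); ux=np.array([np.cos(th),np.sin(th)]); uy=np.array([-ux[1],ux[0]])
f=pickle.load(open("s1.pkl","rb"))["wrist"]; tcp=np.array([.6271,-.0115])
hsv=cv2.cvtColor(f["color"],cv2.COLOR_RGB2HSV); m=cv2.inRange(hsv,(85,120,40),(102,255,255))
for r in (168,175,182,188):
    seg=np.nonzero(m[r,225:285]==0)[0]+225; p=[(ray(f,(e,r),.096)[:2]-tcp)@ux for e in (seg[0]-.5,seg[-1]+.5)]; print(r,seg[0],seg[-1],np.round(p,4),round(float(np.mean(p)),4))
# stand slot for calibration, gauge was centred in stand; stand z .072, TCP
g=pickle.load(open("g3.pkl","rb"))["wrist"]
t2=np.radians(-26); vx=np.array([np.cos(t2),np.sin(t2)])
crop(g,235,145,275,200,10,"pics/ss.png"); crop(f,235,155,275,200,10,"pics/ls.png")
for c in (248.5,252.5,256.5): print(c,(ray(g,(c,170),.072)[:2]-[.5198,.3464])@vx)
# far-end rows of slot in y
col=m[150:200,253]; k=np.nonzero(col==0)[0][0]+150; print("slot +y end row",k,(ray(f,(253,k),.096)[:2]-tcp)@uy)
E
```

```text
168 249 256 [-0.0041  0.0039] -0.0001
175 249 257 [-0.0041  0.005 ] 0.0004
182 248 256 [-0.0051  0.004 ] -0.0006
188 249 256 [-0.0041  0.004 ] -0.0
248.5 -0.0034546202339684343
252.5 0.0012471833614110912
256.5 0.005949054780214505
slot +y end row 163 0.01725991545018361
```

View pics/ss.png

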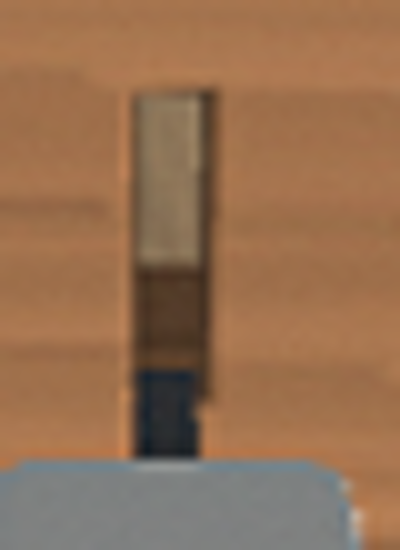

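Request:
carry_out --rows '[[[0,0,-0.5],[0,0,0]],[[0,0,-1.0],[0,0,0]],[[0,0,-1.3],[0,0,0]],[[0,0,-1.55],[0,0,0]],[[0,0,-1.7],[0,0,0]],[[0,0,-1.85],[0,0,0]],[[0,0,-2.0],[0,0,0]],[[0,0,-2.0],[0,0,0]]]'

```text
time: 17.4
eef_pos: [0.6267, -0.0121, 0.2003]
ee_rot: [-2.619, -1.734, 0.001]
ft_force: [0.4, -0.9, -1.7]
finger_gap: 0.0236
```

```bash
python3 - <<'E'
from look import *
d=look("s2",("wrist","scene"))
crop(d["scene"],180,110,320,260,5,"pics/sc_s2.png")
E
```

```text
t 17.5 p [ 0.6269 -0.012   0.2009] yang -23.0 z [ 2.e-04  0.e+00 -1.e+00] F [ 0.61 -0.55 -0.16] gap 0.0237 q [ 0.24  0.53 -0.46  1.6   0.26  1.08 -0.69]
```

View pics/sc_s2.png

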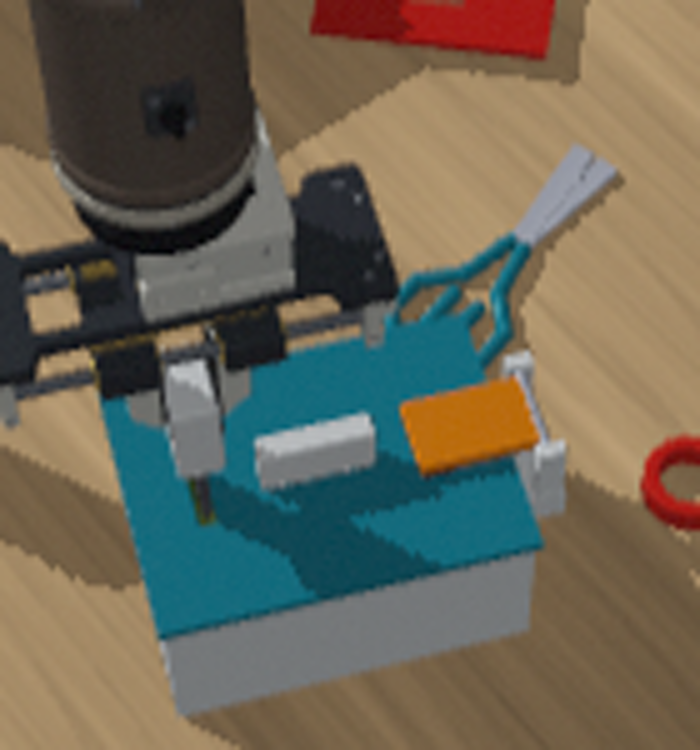

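View pics/wrist_s2.png

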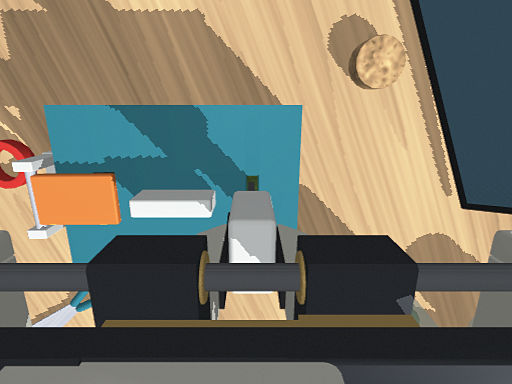

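Request:
carry_out --rows '[[[0,0,-0.3],[0,0,0]],[[0,0,-0.6],[0,0,0]],[[0,0,-0.9],[0,0,0]],[[0,0,-1.15],[0,0,0]],[[0,0,-1.35],[0,0,0]],[[0,0,-1.5],[0,0,0]],[[0,0,-1.58],[0,0,0]],[[0,0,-1.6],[0,0,0]],[[0,0,-1.6],[0,0,0]]]'

```text
time: 18.4
eef_pos: [0.627, -0.012, 0.153]
ee_rot: [2.619, 1.734, 0.001]
ft_force: [-0.7, -0.2, -1.0]
finger_gap: 0.0241
```

```bash
python3 - <<'E'
from look import *
d=look("s3",("wrist","scene"))
crop(d["scene"],180,110,320,260,5,"pics/sc_s3.png")
E
```

```text
t 18.5 p [ 0.627 -0.012  0.153] yang -22.99 z [ 5.e-04  1.e-04 -1.e+00] F [-0.67 -0.37  0.23] gap 0.0239 q [ 0.23  0.57 -0.45  1.65  0.29  0.99 -0.71]
```

View pics/sc_s3.png

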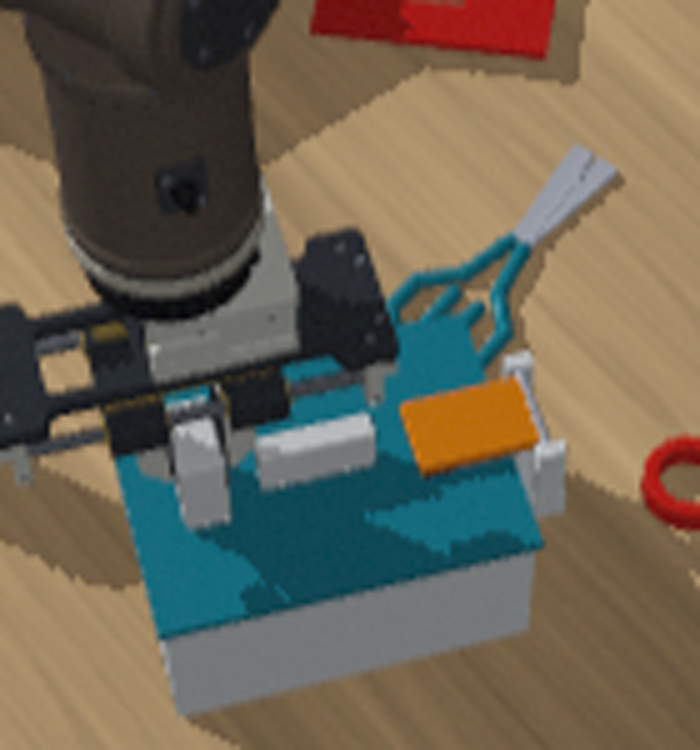

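Right at the lid top; nudge a hair lower to feel contact, then release.

Request:
carry_out --rows '[[[0,0,-0.04],[0,0,0]],[[0,0,-0.04],[0,0,0]],[[0,0,-0.04],[0,0,0]]]'

```text
time: 18.8
eef_pos: [0.627, -0.012, 0.1529]
ee_rot: [2.619, 1.734, 0.001]
ft_force: [-4.2, -0.5, 11.5]
finger_gap: 0.0236
```

Request:
carry_out --rows '[[[0,0,0],[0,0,0]],[[0,0,0],[0,0,0]],[[0,0,0],[0,0,0]],[[0,0,0],[0,0,0]]]' --gripper 45

```text
time: 19.2
eef_pos: [0.6269, -0.0121, 0.1514]
ee_rot: [-2.62, -1.734, 0.0]
ft_force: [-0.7, -0.3, -0.4]
finger_gap: 0.0412
```

Request:
carry_out --rows '[[[0,0,0.5],[0,0,0]],[[0,0,1.3],[0,0,0]],[[0,0,2.5],[0,0,0]],[[0,0,4.0],[0,0,0]],[[0,0,4.5],[0,0,0]],[[0,0,4.5],[0,0,0]]]'

```text
time: 19.8
eef_pos: [0.6283, -0.0115, 0.291]
ee_rot: [2.617, 1.732, 0.009]
ft_force: [-0.5, 0.7, 0.4]
finger_gap: 0.0413
```

```bash
python3 - <<'E'
from look import *
d=look("e1",("wrist","scene"))
crop(d["scene"],180,110,320,260,5,"pics/sc_e1.png")
E
```

```text
t 19.9 p [ 0.6267 -0.012   0.287 ] yang -22.99 z [ 7.e-04 -1.e-04 -1.e+00] F [-0.53  0.27 -0.34] gap 0.0414 q [ 0.25  0.46 -0.48  1.48  0.22  1.25 -0.65]
```

View pics/sc_e1.png

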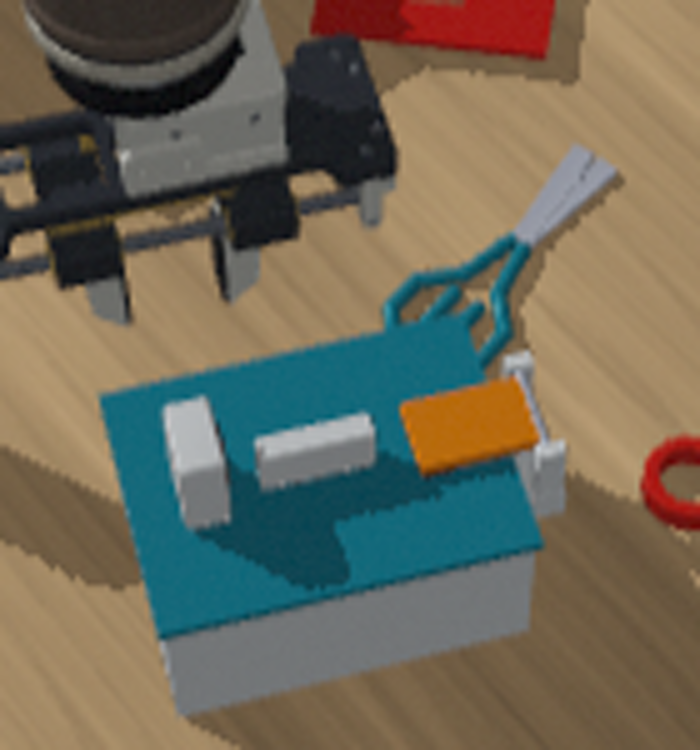

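View pics/wrist_e1.png

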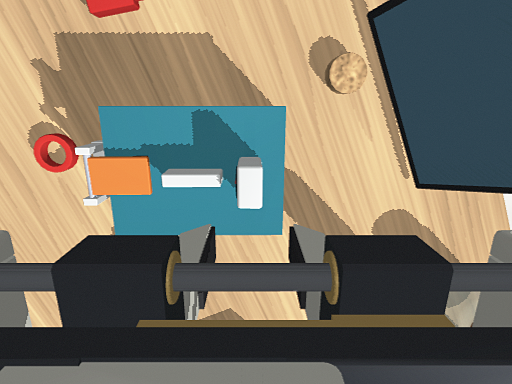

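View pics/scene_e1.png

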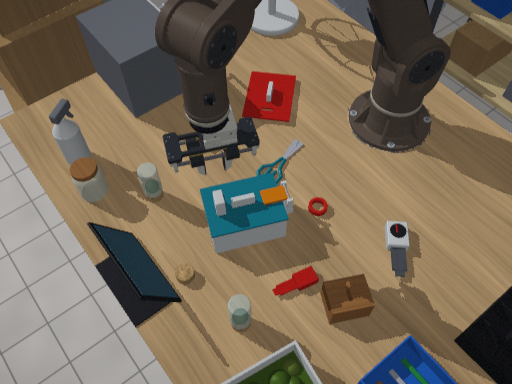

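Request:
carry_out --rows '[[[0,0,0],[0,0,0]],[[0,0,0],[0,0,0]],[[0,0,0],[0,0,0]],[[0,0,0],[0,0,0]]]'

```text
time: 20.3
eef_pos: [0.6267, -0.0121, 0.286]
ee_rot: [-2.619, -1.734, 0.001]
ft_force: [-0.0, 0.6, -1.1]
finger_gap: 0.0416
```

```bash
python3 - <<'E'
from look import *
from rim import *
d=look("e2",("wrist",)); f=d["wrist"]
C=refine(f,[(239,166),(263,166),(263,208),(239,208)],2.5); W=rect(f,C,.151); rep("gauge top",W)
print(bot.job_done())
E
```

```text
t 20.35 p [ 0.6267 -0.0121  0.2861] yang -22.99 z [-7.e-04  1.e-04 -1.e+00] F [ 0.45 -0.27 -0.44] gap 0.0414 q [ 0.25  0.46 -0.48  1.48  0.22  1.25 -0.65]
gauge top c [ 0.6266 -0.0125] sides [0.0241, 0.0401, 0.0225, 0.0402] dirs [-23.02, -112.36, 156.99, 69.93]
the job is handed in; nothing more can be done
None
```

The tub is closed up and the job is handed in at about 20 s of the 72 s allowed. The lid is on the tub with its slot away from the clip, the clip is fully down, and the gauge is in the slot. I placed the lid and the gauge in contact and only then let go, so neither was dropped. No verdict came back.

**Last checks**
- **Lid:** it was released about 0.1 mm from fully home, going by the tool height. Its yaw is −23°, the same as the tub's. In the last picture it had not moved.
- **Clip:** the fingers pressed it at 12 N at the tool height that means fully down. The last pictures show it lying flat.
- **Gauge:** the wrist picture puts the head within about 1 mm of the slot centre. Contact came at the expected shoulder height, and the head looks upright. I did not measure its tilt separately.
- **Robot:** it is clear of everything, with 0.7 N or less measured on the tool.

**What disagreed or fell**
- The top and scene cameras differed by about 4 mm on the tub's x position. I corrected for this using the lid's known position in the gripper, and the lid went in without catching.
- The spare red gauge and the larger white gauge fell over on their own early on, while the arm was nowhere near them. Neither is a listed bystander.
- The listed bystanders look unmoved in the pictures. I did not measure their positions.

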